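Put the darning mushroom away in the roll-top box

ROBOT

A 7-joint arm with a two-finger parallel gripper is mounted at the origin on the work surface. World frame = base frame: x ahead of the robot, y to its left, z up, the work surface at z = 0. Lengths are in m, angles in rad, forces in N, time in s.
With the tool pointing down it reaches from about 0.375 to 0.925 m from the base axis. Payload 3.1 kg.
Tool frame: the origin (TCP) lies between the finger pads; the fingertips stand 19 mm ahead of it and the grasp point (between the pads) is the TCP; z points along the fingers, y is the direction in which the jaws open and shut (so a half turn about z gives the same grasp; the last joint's range is limited). The gripper opens to 85 mm and grips with 20 to 120 N. Pads are 22 mm wide; open, the fingers measure 114 mm over their backs; the gripper's body (76 mm by 85 mm) begins 54 mm behind the grasp point. The pads swing forward as they close: fully open they stand 13 mm farther back than shut.
Start: joints at [1.055, 0.383, 0.044, 1.598, -0.018, 1.161, -0.05], TCP at [0.264, -0.594, 0.25] pointing down, gripper open.
Joint ranges: [-2.61, 2.61], [-0.41, 2.15], [-1.48, 1.57], [0, 2.5], [-1.57, 4.71], [0.05, 1.97], [-2.85, 2.85]. Speed limits (rad/s): [2.79, 2.79, 3.14, 3.14, 3.14, 3.14, 3.14].

INTERFACE

Orientations are given as a unit quaternion [x, y, z, w].
In Python, from bench import move_ptp, movel, move_j, move_gripper, pause, inverse_kinematics, read_camera, camera_params, MotionError, sign_off, look_for, tip_of, read_time_s, read_qpos, read_joint_vel, read_effort, read_eef_pos, read_tcp_rot, read_ft_force, read_ft_torque, read_finger_gap gives the robot as it stands. Calls block until the motion is done:
- move_ptp(position, orientation): joint-space move of the TCP to a pose.
- movel(position, orientation=None, speed=0.15): straight line of the TCP; orientation=None keeps the orientation; speed is the mean speed in m/s.
- move_j(angles): joint-space move.
- move_gripper(opening, effort=None): finger opening in m; effort is the grip in N (None keeps the last); returns when the fingers have stopped.
- pause(seconds).
- inverse_kinematics(position, orientation): joint angles nearest the present ones, or None.
- read_camera(name): name is "side" or "top" or "wrist"; returns the picture (420x560x3 uint8, red, green, blue); there is no depth.
- camera_params(name): a dict with "K" (3x3 intrinsics, pixels), "camera_from_world" (4x4, takes a point from world to camera coordinates). Camera axes: x right, y down, z forward; pixel columns grow to the right and rows downward; lengths in m; the calibration is good to about 2 mm. The wrist camera is an equidistant fisheye: a pixel r from the principal point sees the ray r / f radians off the axis. A picture is of the moment at which its call begins: read the wrist's pose just before it. camera_params takes no time and is no camera call; for the wrist camera it gives the pose at the moment of the call.
A pose or a line that the arm cannot do raises MotionError and nothing moves.
- sign_off(): hands the job in, once; it reports no verdict.
Trained networks look in the newest picture that a camera, given by its name, has taken for a name from the list of things; names that differ only in an ending like _2 or _b are one class to them, and where a whole thing is asked for, a point or a joint stands for the part that bears it (a point fixed in the world has none). Each returns a list of dicts, best first, with "confidence" (0 to 1); they miss things now and then, are a little off and sometimes report something else, mostly with a low value. They report only what shows in the picture. A call takes as long as a camera call. They do not tell look-alikes from the thing itself.
- look_for(camera, name): "at" ([column, row] in pixels, amid what is visible of it).
- tip_of(camera, name): "at" ([column, row] in pixels: a listed point, or the origin of a listed thing).
Readings, each from a call of its own:
- read_time_s(): time.
- read_qpos(): joint angles.
- read_joint_vel(): joint speeds.
- read_effort(): joint torques, N m.
- read_eef_pos(): TCP position.
- read_tcp_rot(): TCP orientation.
- read_ft_force(): force on the tool from outside, world axes, zero at the start.
- read_ft_torque(): the same for the moment, N m.
- read_finger_gap(): finger opening in m.
Only numpy, scipy, OpenCV 4.12 (cv2) and the standard library are available. Lean on these libraries where they do the work, as an engineer would, in place of code of your own. Each camera call takes 0.05 s, during which the arm holds its last target.

TASK

Knitting time is over: stand the wooden darning mushroom on its cap, stem up, inside the open roll-top box, let go of it, then roll the box's slatted cover fully shut over it.

Things in the scene. Friction and masses are not known exactly. Their poses are not given: they have to be found in the camera images.
- mushroom: Darning mushroom of pale turned wood, 80 mm tall, about 0.1 kg, standing cap down on the table: flat cap 60 mm across, 12 mm thick; round stem 20 mm thick from 26 to 72 mm height (grip it 60 mm up). Origin: centre of the underside, z up the stem. Its neighbours, a wooden spool with two flanges and a round white tin with wooden lid, are under 40 mm high and may swap places with it.
- box: Fixed wooden roll-top box, half round from the side: 300 mm wide (y), 266 deep (x), 163 high. Origin: centre of the underside; x from its front (towards the robot) to its back, z up. Floor 10 mm up; front wall inside at x=-114, 68 high; sides inside at y=+-138. Cover open: open from above from x=-114 to about 0; floor round x=-60, y=0 is free. Fixed shell behind the top (x>41); bobbin at the back.
- cover (a joint): Roll angle (rad) of the slatted cover of pale wood in its round track; axis parallel to the box's y at x=0, z=30 mm, outer radius of slats 125 mm. 0 = fully shut against the front wall, 1.36 = rolled back to its stop; starts at 1.10 to 1.34. It stays where left; moving it takes 1 to 5 N at the rail. The rail's radius stands 0.428 + joint value above the box's -x direction, seen from the axis.
- rail (a point): Middle of the outer edge of the darker wooden rail on the cover's leading slat, 157 mm from the axis. The rail runs along the box's y: 110 mm long, 12 mm thick in the direction of travel, standing 32 mm out from the slats. Cover open, it stands about upright on top; shut, it points forward and a little up. Pinch it, or push its rear face with shut fingertips, forward and down round the track.
Not all that is in view belongs to the job. Leave any pink, red or turquoise look-alike of the mushroom alone.

How it is judged:
By the outcome, as a careful person would: the job done as asked, in the order asked, and still so for the second after the job is handed in, with the robot touching nothing.
It also fails if it takes over 51 s, if anything falls off the work surface, if the arm or the gripper's body presses on something with over 40 N, if the wrist force passes 120 N, or if a joint passes its speed limit or range.

## Working session

There is one attempt and no reset: what is moved stays moved. The work goes in short steps, each a Python script; the robot and the scene stay as the last script left them, time stands still between calls to the robot, and variables do not carry over. Pictures are saved under pics/ and viewed, and the job is handed in when it is done.

```bash
mkdir -p pics; ls; cat > h.py <<'E'
import numpy as np, cv2
from bench import *
def snap(cam,fn):
    im=read_camera(cam); cv2.imwrite('pics/'+fn,np.ascontiguousarray(im[:,:,::-1])); return im
E
python3 - <<'E'
from h import *
print(read_time_s())
for c in ['side','top','wrist']:
    snap(c,c+'0.png')
    for n in ['mushroom','box','cover','rail']:
        print(c,n,[(np.round(d['at']),round(d['confidence'],2)) for d in look_for(c,n)],[(np.round(d['at'],1),round(d['confidence'],2)) for d in tip_of(c,n)] if n!='cover' else '')
    p=camera_params(c);print(p['K'],p['camera_from_world'])
print(read_time_s(),read_tcp_rot())
E
```

```text
pics
0.0
side mushroom [(array([316., 194.]), 0.97), (array([281., 221.]), 0.79), (array([278., 177.]), 0.7), (array([363., 187.]), 0.64)] [(array([312.5, 197.5]), 0.94), (array([278.3, 181.2]), 0.92), (array([281.8, 224.2]), 0.72), (array([363.7, 189.5]), 0.56)]
side box [(array([147., 242.]), 0.6)] [(array([166.7, 247.7]), 0.68)]
side cover [(array([141., 200.]), 0.79)] 
side rail [(array([141., 196.]), 0.85)] [(array([138.5, 188.1]), 0.79)]
[[386.63811819   0.         287.29565089]
 [  0.         386.63811819 208.29060319]
 [  0.           0.           1.        ]] [[-0.28958277 -0.95715211  0.00128453  0.08938367]
 [-0.84120867  0.25386382 -0.47741087  0.51949445]
 [ 0.45662873 -0.13933052 -0.87867924  0.56947095]
 [ 0.          0.          0.          1.        ]]
top mushroom [(array([290., 157.]), 0.98), (array([274., 201.]), 0.74), (array([371., 196.]), 0.64)] [(array([277. , 203.9]), 0.96), (array([318.8, 190.5]), 0.95), (array([288. , 158.5]), 0.89), (array([367.4, 198.8]), 0.75)]
top box [(array([156., 188.]), 0.76)] [(array([168.5, 192.2]), 0.69), (array([150.8, 163.5]), 
[... 286 characters left out ...]
.08562749]
 [-0.98684844 -0.01819433 -0.16062106  0.54008392]
 [ 0.16049756  0.00806504 -0.98700329  1.01060527]
 [ 0.          0.          0.          1.        ]]
wrist mushroom [] []
wrist box [] []
wrist cover [] 
wrist rail [] []
[[325.1922621    0.         277.64121841]
 [  0.         325.1922621  213.05681027]
 [  0.           0.           1.        ]] [[ 4.05296216e-01 -9.14185360e-01  3.22985923e-04 -6.50844568e-01]
 [-8.73387402e-01 -3.87104376e-01  2.95541279e-01 -3.69261927e-02]
 [-2.70054481e-01 -1.20063854e-01 -9.55329916e-01  3.78379904e-01]
 [ 0.00000000e+00  0.00000000e+00  0.00000000e+00  1.00000000e+00]]
1.2 [ 9.78254979e-01  2.07405875e-01  1.94389854e-06 -6.91622973e-06]
```

View pics/side0.png

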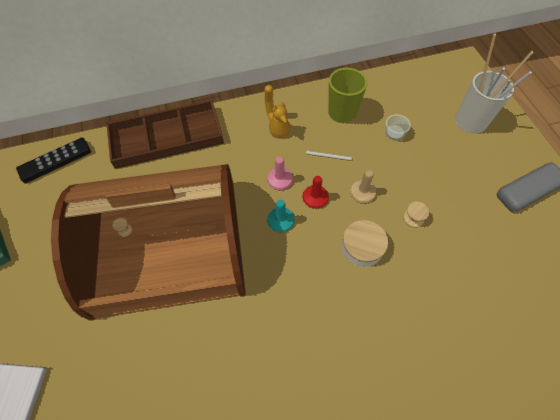

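View pics/top0.png

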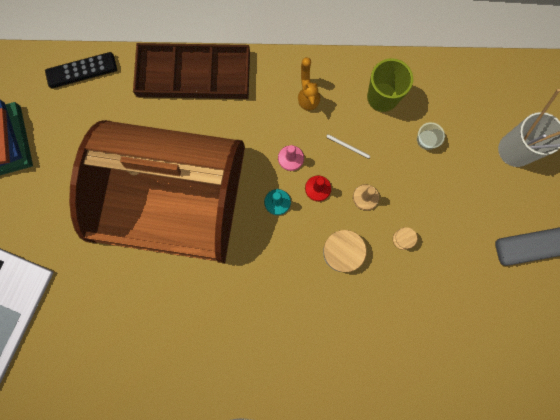

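```bash
cat >> h.py <<'E'
def ray(cam,px):
    p=camera_params(cam);K=p['K'];T=p['camera_from_world'];R=T[:3,:3];o=-R.T@T[:3,3]
    d=R.T@np.linalg.solve(K,[px[0],px[1],1]);return o,d/np.linalg.norm(d)
def atz(cam,px,z):
    o,d=ray(cam,px);return o+d*(z-o[2])/d[2]
def tri(a,b):
    (o1,d1),(o2,d2)=ray('side',a),ray('top',b)
    s=np.linalg.lstsq(np.c_[d1,-d2],o2-o1,rcond=None)[0];p,q=o1+s[0]*d1,o2+s[1]*d2
    return (p+q)/2,np.linalg.norm(p-q)
def proj(cam,P):
    p=camera_params(cam);T=p['camera_from_world'];c=np.atleast_2d(P)@T[:3,:3].T+T[:3,3];u=c@np.array(p['K']).T;return u[:,:2]/u[:,2:]
E
python3 - <<'E'
from h import *
np.set_printoptions(precision=4,suppress=True)
print('mush',tri((363.7,189.5),(367.4,198.8)),atz('side',(363.7,189.5),0),atz('top',(367.4,198.8),0))
print('box',tri((166.7,247.7),(168.5,192.2)))
print('rail',tri((138.5,188.1),(149.4,163.4)))
a=cv2.imread('pics/top0.png')[110:270,60:260];cv2.imwrite('pics/topc.png',cv2.resize(a,None,fx=4,fy=3.7,interpolation=cv2.INTER_CUBIC)[:600])
a=cv2.imread('pics/side0.png')[160:325,50:250];cv2.imwrite('pics/sidec.png',cv2.resize(a,None,fx=4,fy=3.6,interpolation=cv2.INTER_CUBIC)[:600])
a=cv2.imread('pics/side0.png')[150:280,260:440];b=cv2.imread('pics/top0.png')[140:280,260:430];cv2.imwrite('pics/mc.png',np.hstack([cv2.resize(a,(400,290)),cv2.resize(b,(400,290))]))
E
```

```text
mush (array([ 0.5757, -0.2585,  0.0215]), np.float64(0.004726252615347379)) [ 0.5881 -0.2652  0.    ] [ 0.5784 -0.2641  0.    ]
box (array([ 0.5919,  0.1895, -0.034 ]), np.float64(0.0008937878143135586))
rail (array([0.6018, 0.1736, 0.1914]), np.float64(0.00015156390789856648))
```

View pics/topc.png

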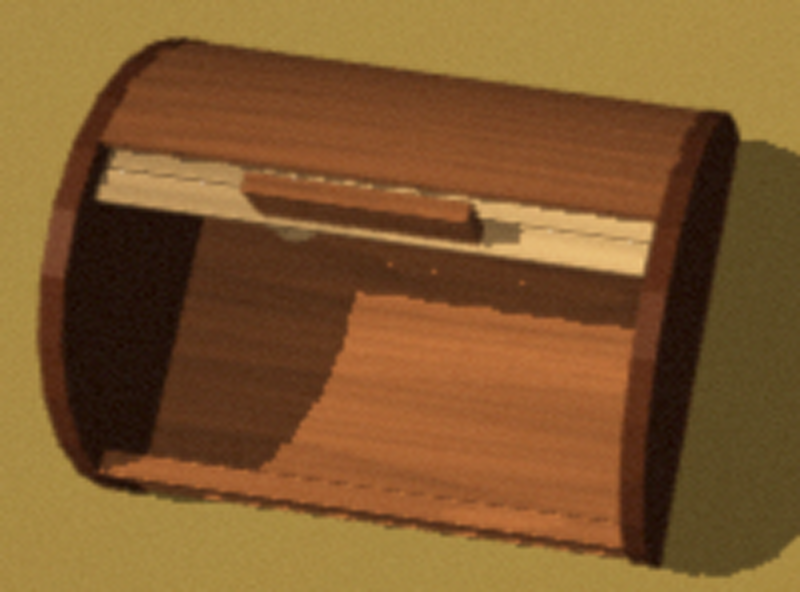

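View pics/sidec.png

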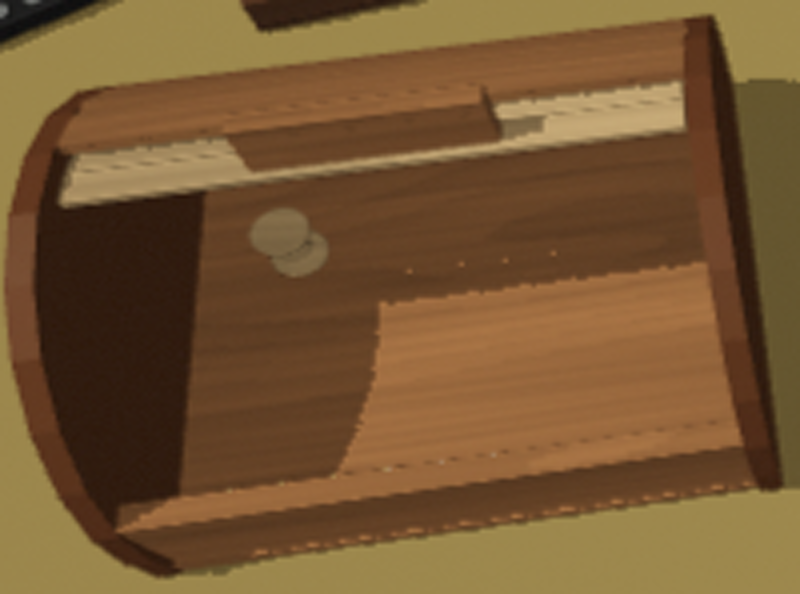

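View pics/mc.png

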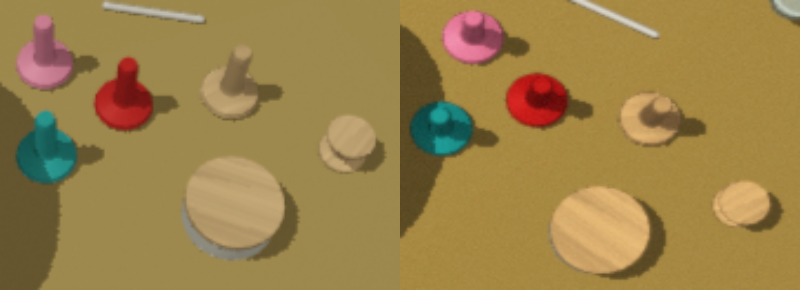

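```bash
python3 - <<'E'
from h import *
np.set_printoptions(precision=4,suppress=True)
print('mush',atz('side',(363.5,191.2),.009),atz('top',(366.3,197.5),.009),'top',atz('side',(369.4,173.3),.078),atz('top',(370.9,189.7),.078))
R1=atz('top',(225,262.7),0);R2=atz('side',(243.7,295.5),0);L2=atz('side',(93.7,319.7),0);L1=atz('top',(85,241),0)
print(R1,R2,L1,L2,np.linalg.norm(R1-L1),np.linalg.norm(R2-L2))
for a,b in((R1,L1),(R2,L2)):
    d=b-a;print(np.degrees(np.arctan2(-d[0],d[1])))
R=(R1+R2)/2;L=(L1+L2)/2;d=L-R;yaw=np.arctan2(-d[0],d[1]);M=(R+L)/2
c=M+.133*np.array([np.cos(yaw),np.sin(yaw),0]);print(c,yaw)
def draw(c,yaw,q,fn):
  Rz=np.array([[np.cos(yaw),-np.sin(yaw),0],[np.sin(yaw),np.cos(yaw),0],[0,0,1]])
  W=lambda P:np.array(P)@Rz.T+[c[0],c[1],0]
  t=np.linspace(0,np.pi,40)
  arc=np.c_[-.133*np.cos(t),0*t,.03+.133*np.sin(t)];arc=np.vstack([[-.133,0,0],arc,[.133,0,0]])
  ls=[arc+[0,.15,0],arc-[0,.15,0],[[-.133,.15,0],[-.133,-.15,0]],[[-.114,.138,.068],[-.114,-.138,.068]],[[-.114,.138,.01],[-.114,-.138,.01]]]
  a=.428+q;r=lambda rr,y:[-rr*np.cos(a),y,.03+rr*np.sin(a)]
  ls+=[[r(.157,.055),r(.157,-.055)],[r(.125,.138),r(.125,-.138)]]
  out=[]
  for cam,(x0,y0,x1,y1) in(('side',(50,160,250,325)),('top',(60,110,260,275))):
    im=cv2.resize(cv2.imread(f'pics/{cam}0.png')[y0:y1,x0:x1],None,fx=4,fy=4,interpolation=cv2.INTER_CUBIC)
    for l in ls:
        u=((proj(cam,W(l))-[x0,y0]+.5)*4).astype(int);cv2.polylines(im,[u.reshape(-1,1,2)],False,(255,255,0),1)
    cv2.imwrite(f'pics/{fn}_{cam}.png',im[:600])
ra=np.array([.6018,.1736,.1914]);d=ra-[c[0],c[1],.03];xb=d[0]*np.cos(yaw)+d[1]*np.sin(yaw);print(xb,d,np.pi-np.arctan2(d[2],xb)-.428)
draw(c,yaw,1.2,'ov')
E
```

```text
mush [ 0.5795 -0.2595  0.009 ] [ 0.5796 -0.2601  0.009 ] top [ 0.5811 -0.2604  0.078 ] [ 0.5829 -0.2585  0.078 ]
[0.4302 0.0488 0.    ] [0.4301 0.0526 0.    ] [0.4721 0.3602 0.    ] [ 0.4672  0.337  -0.    ] 0.31413437362957775 0.28677041738656617
-7.657999636122625
-7.441056736970111
[ 0.5817  0.1822 -0.    ] -0.1318503355950373
0.021016639106965752 [ 0.0201 -0.0086  0.1614] 1.272282374832229
```

View pics/ov_side.png

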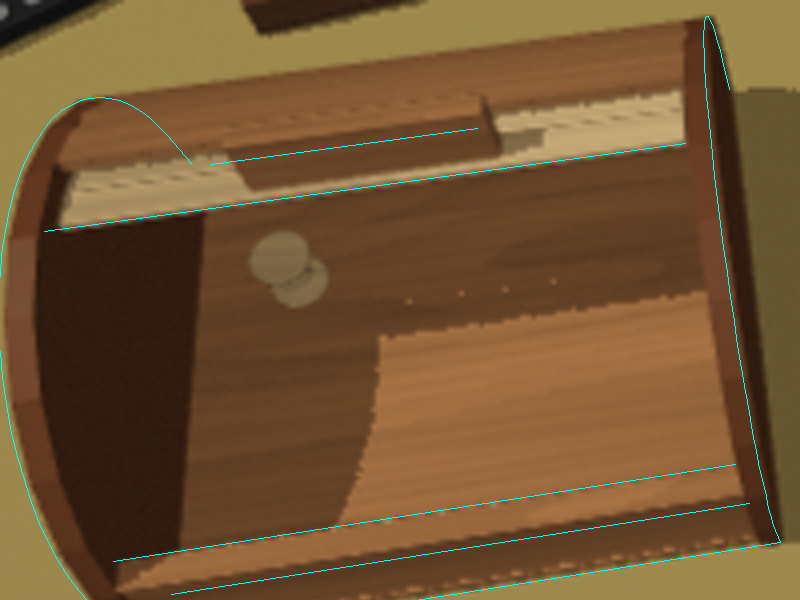

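View pics/ov_top.png

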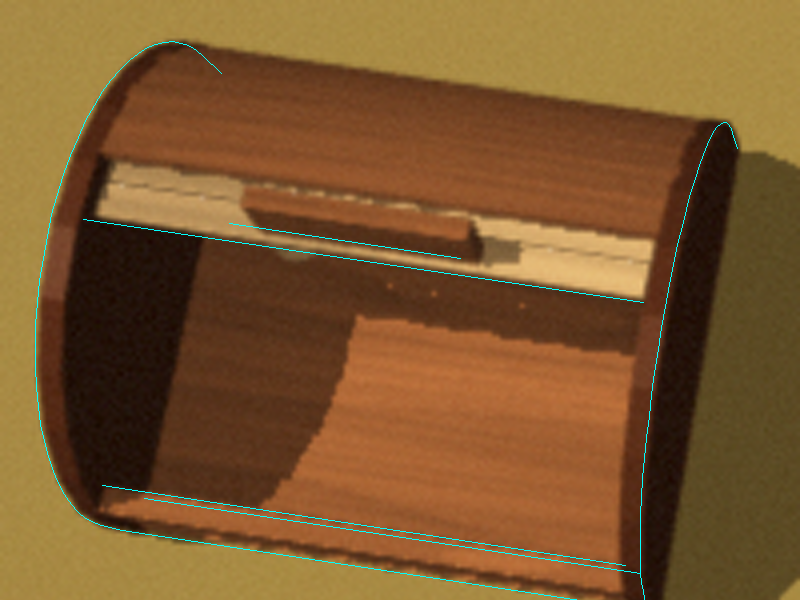

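```bash
cat >> h.py <<'E'
from scipy.spatial.transform import Rotation as Rot
np.set_printoptions(precision=4,suppress=True)
C=np.array([.582,.176,0]);PSI=-.132
def W(p): return C+Rot.from_euler('z',PSI).apply(p)
def ori(alpha=0,flip=0):
    R=Rot.from_euler('z',PSI)*Rot.from_euler('y',-alpha)*Rot.from_quat([1,0,0,0])
    if flip:R=R*Rot.from_euler('z',np.pi)
    return R.as_quat().tolist()
def pushpose(q,r,off=0.):   # front-bottom corner of shut fingertips on rear face of rail
    th=.428+q;u=np.array([-np.cos(th),0,np.sin(th)]);t=np.array([-np.sin(th),0,-np.cos(th)])
    al=float(np.interp(th,[.428,1.5],[.45,0]))
    c=np.array([0,0,.03])+r*u-(.006+off)*t
    z=np.array([np.sin(al),0,-np.cos(al)]);x=np.array([np.cos(al),0,np.sin(al)])
    return W(c+.011*x-.019*z),al
E
python3 - <<'E'
from h import *
M=[.580,-.260]
for f in(0,1):
    print(f)
    for p,a in [([*M,.2],0),([*M,.06],0),(W([-.065,0,.25]),0),(W([-.065,0,.072]),0)]+[pushpose(q,.147) for q in(1.4,1.28,.9,.5,.2,0,-.05)]:
        print(np.round(p,3),a,inverse_kinematics(list(p),ori(a,f)))
print(atz('top',(318,188),.01),read_time_s())
E
```

```text
0
[ 0.58 -0.26  0.2 ] 0 [ 0.4347  0.4059 -0.0985  1.6755  0.0445  1.0624 -1.3804]
[ 0.58 -0.26  0.06] 0 [ 0.4113  0.5753 -0.0698  1.753   0.0522  0.8151 -1.3859]
[0.518 0.185 0.25 ] 0 [ 0.2985  0.2966 -0.8303  1.8094  0.2397  1.1399 -2.314 ]
[0.518 0.185 0.072] 0 [ 0.0719  0.4984 -0.5814  1.943   0.372   0.8072 -2.418 ]
[0.636 0.169 0.19 ] 0.0 [ 0.1494  0.535  -0.6318  1.6046  0.342   1.1149 -2.2707]
[0.619 0.171 0.194] 0.0 [ 0.1688  0.5079 -0.6596  1.6418  0.3393  1.1093 -2.2854]
[0.562 0.179 0.194] 0.0722014925373134 [ 0.2414  0.3974 -0.7673  1.8168  0.3743  1.0025 -2.3787]
[0.506 0.186 0.172] 0.24011194029850752 [ 0.3828  0.3036 -0.9885  2.0489  0.5731  0.8125 -2.6407]
[0.471 0.191 0.143] 0.366044776119403 [-1.2829  0.1327  0.7126  2.2701  0.3124  0.5128 -2.5427]
[0.454 0.193 0.118] 0.45 [-1.5901  0.1947  0.9752  2.3655  0.4276  0.3707 -2.7298]
[0.45  0.193 0.112] 0.45 [-1.5949  0.2154  0.9774  2.3739  0.4076  0.3487 -2.7236]
1
[ 0.58 -0.26  0.2 ] 0 [ 0.7662  0.4575 -0.526   1.658   0.2522  1.0943  1.6072]
[ 0.58 -0.26  0.06] 0 [ 0.7307  0.6294 -0.4837  1.7359  0.3672  0.8672  1.524 ]
[0.518 0.185 0.25 ] 0 [ 0.41    0.3415 -0.9756  1.8053  0.3076  1.1575  0.7742]
[0.518 0.185 0.072] 0 [ 0.3538  0.6405 -0.9487  1.9312  0.6587  0.9165  0.5113]
[0.636 0.169 0.19 ] 0.0 [ 0.2205  0.5655 -0.7358  1.6011  0.408   1.1345  0.8259]
[0.619 0.171 0.194] 0.0 [ 0.24    0.5387 -0.7621  1.6383  0.4028  1.1283  0.812 ]
[0.562 0.179 0.194] 0.0722014925373134 [ 0.3883  0.4693 -0.9674  1.811   0.4968  1.0453  0.6732]
[0.506 0.186 0.172] 0.24011194029850752 [ 0.3736  0.2996 -0.9773  2.0492  0.5666  0.8099  0.5057]
[0.471 0.191 0.143] 0.366044776119403 [ 0.4129  0.2859 -1.097   2.2029  0.8404  0.705   0.1754]
[0.454 0.193 0.118] 0.45 [ 0.1732  0.236  -0.8979  2.2966  1.0046  0.6107 -0.0668]
[0.45  0.193 0.112] 0.45 [ 0.1207  0.2374 -0.8492  2.3064  1.0204  0.5976 -0.0942]
[ 0.5989 -0.1529  0.01  ] 1.2
```

```bash
python3 - <<'E'
from h import *
M=[.580,-.260]; o=ori(0,1)
move_ptp([*M,.2],o)
move_gripper(.055,40)
snap('wrist','w1.png');print([(d['at'],d['confidence']) for d in tip_of('wrist','mushroom')])
p=camera_params('wrist');print(p['camera_from_world'])
movel([*M,.10],speed=.2)
snap('side','s1.png');print(read_time_s(),read_ft_force())
a=cv2.imread('pics/s1.png')[100:280,260:460];cv2.imwrite('pics/s1c.png',cv2.resize(a,None,fx=3,fy=3))
E
```

```text
[([453.8, 156.9], 0.9), ([277.8, 193.3], 0.87), ([429.2, 246.8], 0.78), ([382.9, 197.5], 0.75)]
[[ 0.1323  0.9912 -0.0001  0.1814]
 [ 0.9467 -0.1263  0.2963 -0.6062]
 [ 0.2936 -0.0393 -0.9551  0.1494]
 [ 0.      0.      0.      1.    ]]
4.1 [-0.1059 -0.3429 -0.0823]
```

View pics/w1.png

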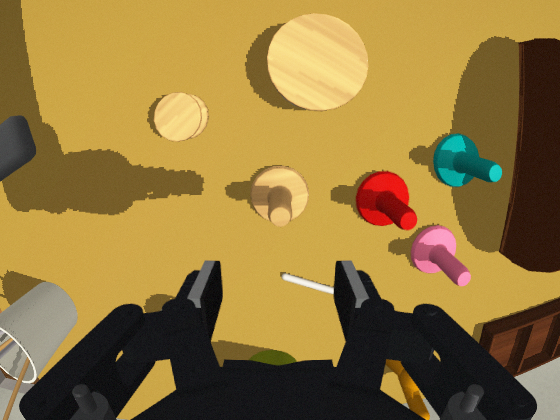

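View pics/s1c.png

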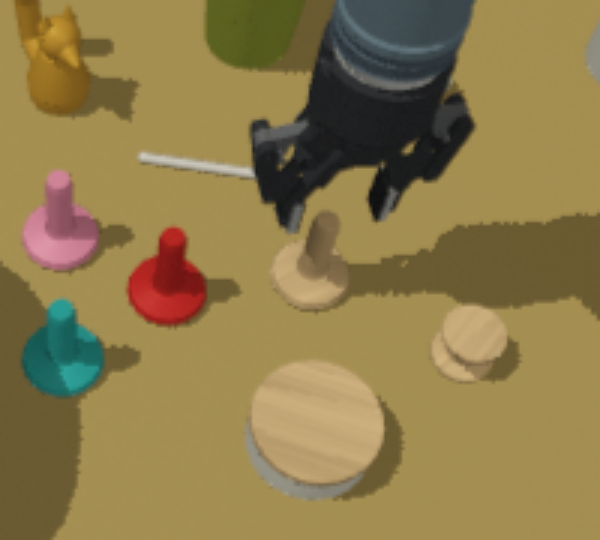

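```bash
python3 - <<'E'
from h import *
M=[.5815,-.260]; o=ori(0,1)
movel([*M,.060],speed=.15)
print(read_ft_force())
move_gripper(0,40); print('gap',read_finger_gap(),read_ft_force())
movel([*M,.27],speed=.25); print('gap',read_finger_gap(),read_ft_force())
move_ptp(list(W([-.065,0,.27])),o)
snap('side','s2.png');snap('top','t2.png');snap('wrist','w2.png');print(read_time_s(),read_eef_pos())
E
```

```text
[0.5257 0.2023 0.3308]
gap 0.0189930730213895 [0.4492 0.4494 3.697 ]
gap 0.01874984673922498 [-0.3039  0.0573 -0.938 ]
7.7167 [0.5184 0.183  0.2699]
```

View pics/s2.png

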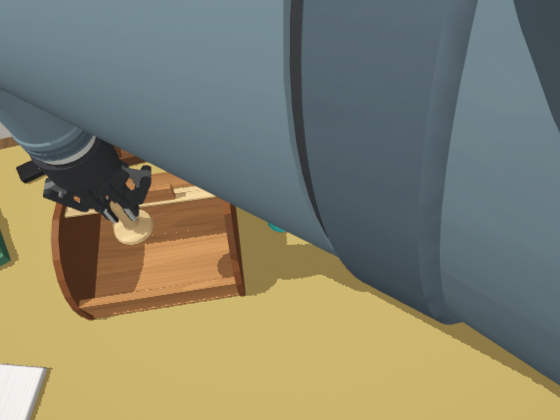

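View pics/w2.png

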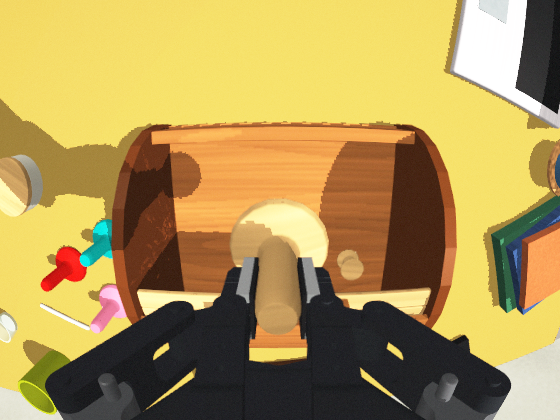

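```bash
python3 - <<'E'
from h import *
o=ori(0,1)
movel(list(W([-.065,0,.10])),o,speed=.15); f0=read_ft_force();print(f0)
for z in (.08,.075,.073,.0715,.070,.069):
    movel(list(W([-.065,0,z])),o,speed=.05); f=read_ft_force();print(z,f)
    if f[2]-f0[2]>3: break
move_gripper(.05); pause(.2)
movel(list(W([-.065,0,z+.04])),o,speed=.15)
snap('wrist','w3.png')
movel(list(W([-.065,0,.27])),o,speed=.25)
snap('side','s3.png');snap('top','t3.png');snap('wrist','w4.png')
print([(np.round(d['at']),round(d['confidence'],2)) for c in('side','top','wrist') for d in tip_of(c,'rail')]);print(camera_params('wrist')['camera_from_world'])
print(read_time_s())
E
```

```text
[-0.2032 -0.0117  0.0838]
0.08 [ 0.3658  0.83   -0.6744]
0.075 [ 0.234   0.2517 -1.3502]
0.073 [-0.3784  0.1042 -1.0341]
0.0715 [ 0.2212  0.0058 -0.7467]
0.07 [-1.9804 -1.219   5.3133]
[(array([151., 165.]), 0.62), (array([285., 340.]), 0.63)]
[[ 0.132   0.9913 -0.0008 -0.2503]
 [ 0.9476 -0.1259  0.2937 -0.5104]
 [ 0.2911 -0.0396 -0.9559  0.2525]
 [ 0.      0.      0.      1.    ]]
12.7167
```

View pics/w4.png

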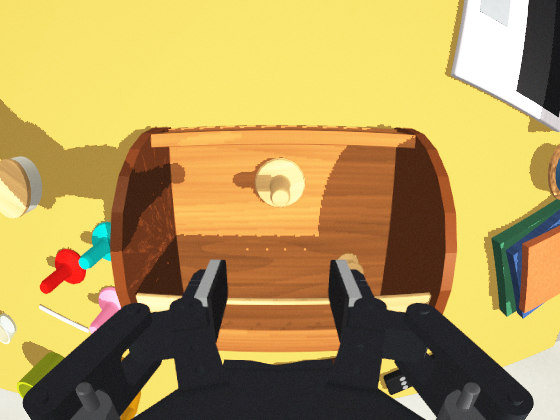

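View pics/s3.png

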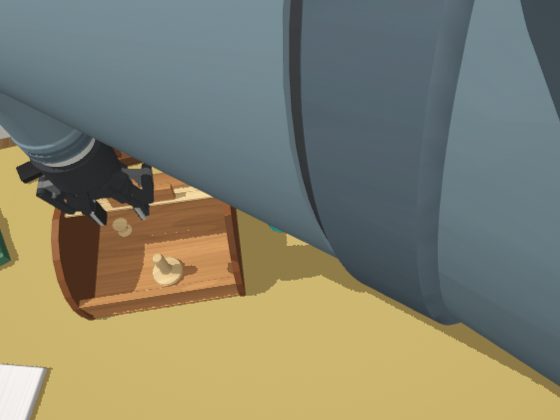

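```bash
python3 - <<'E'
from h import *
move_gripper(0,30)
p,a=pushpose(1.38,.146); print(p)
up=p.copy();up[2]=.27
movel(list(up),ori(0,1),speed=.2)
movel(list(p),ori(a,1),speed=.1); print(read_ft_force(),read_time_s())
for q in (1.30,1.22,1.14,1.06):
    p,a=pushpose(q,.146); movel(list(p),ori(a,1),speed=.08)
    print(q,read_ft_force(),read_eef_pos()-p)
snap('top','t5.png');snap('side','s5.png');snap('wrist','w5.png');print(read_time_s())
E
python3 -c "
import cv2,numpy as np
cv2.imwrite('pics/c5.png',np.hstack([cv2.resize(cv2.imread('pics/t5.png')[100:280,50:260],(400,343)),cv2.resize(cv2.imread('pics/s5.png')[150:330,40:250],(400,343))]))"
```

```text
[0.6327 0.1693 0.1895]
[ 0.7862 -0.2504 -0.679 ] 14.9417
1.3 [ 0.0698  0.3782 -0.529 ] [-0.0001  0.0005  0.001 ]
1.22 [ 0.2299  0.6063 -0.3962] [-0.0005  0.0002  0.0003]
1.14 [-0.1659 -0.3646  0.212 ] [-0.0007  0.0001 -0.0001]
1.06 [ 0.6271 -0.3667 -0.5071] [-0.0007  0.0001 -0.0001]
16.2917
```

View pics/c5.png

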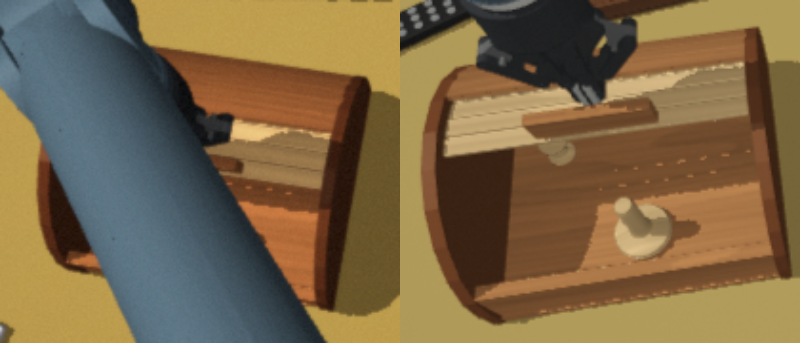

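View pics/w5.png

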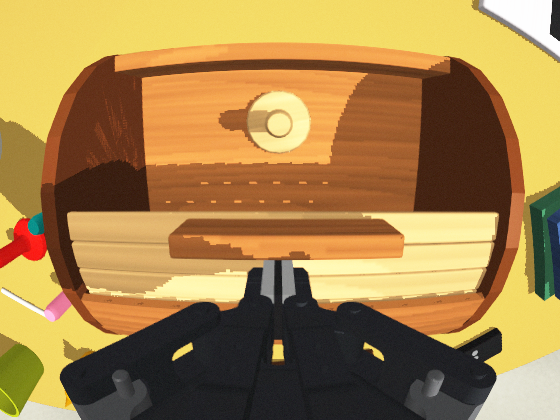

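```bash
python3 - <<'E'
from h import *
for q in np.arange(.96,.10,-.1):
    r=np.interp(q,[.1,1],[.149,.146]);p,a=pushpose(q,r); movel(list(p),ori(a,1),speed=.08)
    f=read_ft_force();print(round(q,2),f,read_eef_pos()-p,round(read_time_s(),2))
    if np.linalg.norm(f)>20: break
snap('top','t6.png');snap('side','s6.png');snap('wrist','w6.png');print(read_time_s())
E
python3 -c "
import cv2,numpy as np
cv2.imwrite('pics/c6.png',np.hstack([cv2.resize(cv2.imread('pics/w6.png'),(400,343)),cv2.resize(cv2.imread('pics/s6.png')[150:330,40:250],(400,343))]))"
```

```text
0.96 [ 0.6418 -1.0107  0.7895] [-0.0005  0.0001  0.    ] 16.63
0.86 [ 0.1192 -0.0648 -0.3282] [-0.0002  0.0001  0.0001] 16.98
0.76 [ 0.5543 -0.4623  0.3314] [-0.0001  0.0002  0.    ] 17.32
0.66 [-0.1437  0.2543 -0.1841] [-0.0001  0.0001  0.    ] 17.66
0.56 [ 0.1993  0.6872 -0.1195] [-0.0001  0.0001  0.    ] 18.0
0.46 [ 0.1908  0.1126 -0.3071] [-0.0001  0.     -0.    ] 18.34
0.36 [ 0.6368 -0.8529  0.0622] [ 0.0001 -0.      0.    ] 18.68
0.26 [-0.3844  1.8575 -0.4016] [ 0.0002 -0.      0.0001] 19.02
0.16 [1.7014 0.2507 0.3534] [ 0.0003 -0.      0.0002] 19.37
19.5167
```

View pics/c6.png

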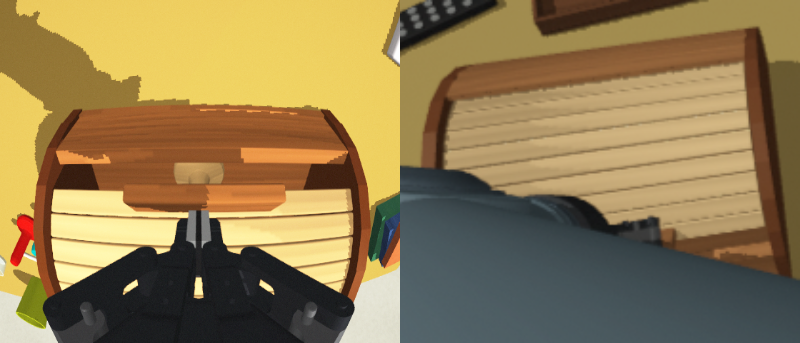

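```bash
python3 - <<'E'
from h import *
for q in (.12,.08,.05,.03,.02,.01,0,-.01,-.02,-.03,-.04,-.05,-.06,-.07,-.08):
    p,a=pushpose(q,.149); 
    movel(list(p),ori(a,1),speed=.05)
    f=read_ft_force();print(q,f,read_eef_pos()-p)
    if np.linalg.norm(f)>15: break
snap('wrist','w7.png');print(read_time_s())
E
```

```text
0.12 [-0.3624  0.0758 -0.005 ] [ 0.0001 -0.      0.0001]
0.08 [ 0.4068 -0.0773 -0.6476] [-0.0002 -0.0001 -0.0001]
0.05 [0.2512 0.8064 0.1934] [-0.0001 -0.     -0.    ]
0.03 [-0.291  -0.9201 -0.1263] [-0. -0.  0.]
0.02 [ 0.5353 -0.1954  0.2077] [0.0001 0.     0.0001]
0.01 [0.433  0.7171 0.5593] [-0.  0. -0.]
0 [ 0.6548 -0.1445  0.3524] [-0.0001  0.     -0.0001]
-0.01 [0.6969 0.118  0.384 ] [-0.0002  0.     -0.0002]
-0.02 [ 0.5112 -0.2356  5.3121] [0.0006 0.     0.0006]
-0.03 [-2.1651 -2.6932  9.4689] [0.0015 0.0001 0.0016]
-0.04 [-1.6212 -2.1795 14.3932] [0.0025 0.0002 0.0027]
-0.05 [-3.8631 -3.7815 19.361 ] [0.0036 0.0003 0.0037]
22.6167
```

View pics/w7.png

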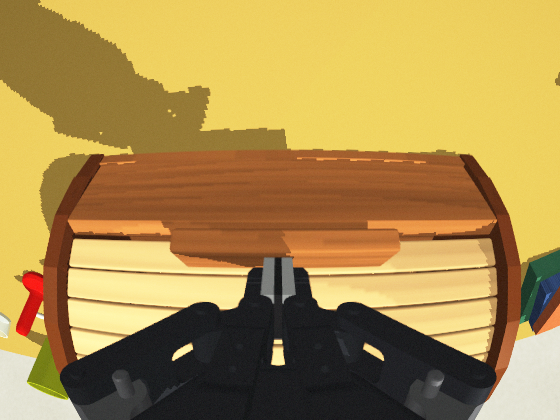

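```bash
python3 - <<'E'
from h import *
p,a=pushpose(-.05,.149); o=ori(a,1)
p[2]+=.06; movel(list(p),o,speed=.15)
p[2]+=.10; p[0]+=.03; movel(list(p),ori(0,1),speed=.2); snap('wrist','w8.png')
print(read_ft_force())
q=read_qpos(); 
move_j([1.055,.383,.044,1.598,-.018,1.161,-.05])
snap('side','s8.png');snap('top','t8.png')
for c in('side','top'): print(c,[(np.round(d['at'],1),round(d['confidence'],2)) for d in tip_of(c,'rail')])
for qq in(0,.05,.1,.15):
    th=.428+qq;P=W([-.157*np.cos(th),0,.03+.157*np.sin(th)]);print(qq,proj('side',P),proj('top',P))
print(read_time_s())
E
python3 -c "
import cv2,numpy as np
cv2.imwrite('pics/c8.png',np.hstack([cv2.resize(cv2.imread('pics/t8.png')[100:280,50:260],(400,343)),cv2.resize(cv2.imread('pics/s8.png')[150:330,40:250],(400,343))]))"
```

```text
[ 0.5034 -0.0987 -1.1213]
side [(array([156.2, 297.3]), 0.98)]
top [(array([144.4, 257.9]), 0.83)]
0 [[155.754  297.9711]] [[146.8166 253.571 ]]
0.05 [[154.5127 294.8521]] [[146.1709 251.6028]]
0.1 [[153.2869 291.5195]] [[145.5764 249.4423]]
0.15 [[152.0818 287.9826]] [[145.0361 247.0928]]
27.475
```

View pics/c8.png

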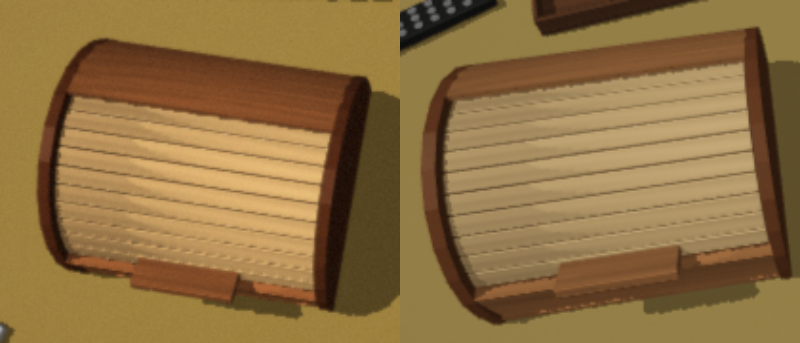

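View pics/w8.png

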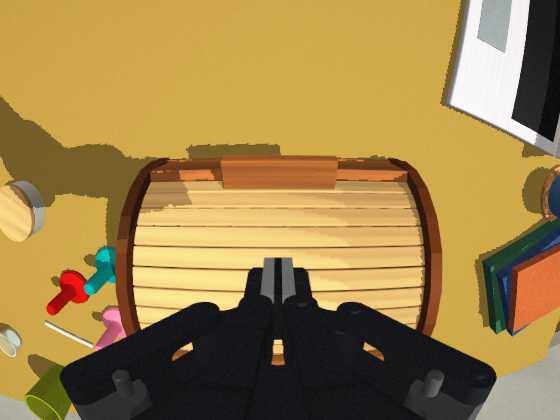

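View pics/t8.png

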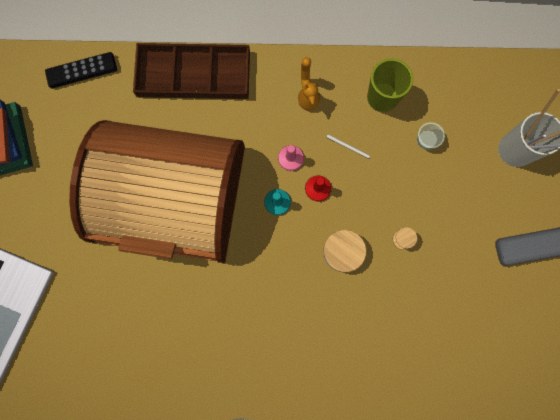

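The cover reads as shut: both cameras put the rail at the q = 0 position, no gap shows against the front wall, and the arm is clear. I'm handing it in.

```bash
python3 -c "
from bench import *
print(read_ft_force(),read_time_s()); sign_off()"
```

```text
[ 0.30688437  0.28762047 -0.87102279] 27.475
the job is handed in; nothing more can be done
```

I stood the pale mushroom cap-down inside the box, let go of it, then pushed the cover shut with closed fingertips and handed the job in at 27.5 s.

- **Mushroom:** after I let go, the wrist and side pictures showed it upright on the free floor. It is under the cover now and I could not see it after closing. There was no sign of contact as the cover went over, with forces staying under about 2 N.
- **Cover:** it came up against a firm stop at about 20 N. In the side picture the rail was within 1 pixel of the fully shut position. In the top picture it read about 4 pixels further toward shut than expected, which fits detector and box-pose error. No gap showed against the front wall.
- **Surroundings:** the pink, red and turquoise look-alikes, the tin and the spool had not been moved. The arm was back at its start pose, touching nothing.

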